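# Check that a bench clamp screw holds with a socket key

## Task

Put the steel socket key fully down on the square head of the clamp screw, and with it load the screw in the tightening direction (clockwise seen from above) to about 1.1 N m, keeping that load on for about two seconds to see that it holds. The screw is already tight and must not be turned. Then take the load off and leave the key sitting on the screw, and leave the other things on the bench where they are.

Things in the scene. Friction and masses are not known exactly. Their poses are not given: they have to be found in the camera images.
- key_grip (a point): loose dark steel socket key, about 0.5 kg, socket down: hub 46 x 46 x 30 mm, on it a 24 mm square grip post 46 mm tall, and a lever 18 mm wide, 14 mm thick, flush with the hub's underside. Point: centre of the post, on the socket axis, 53 mm above the underside. Axes: z up, x along the lever to its free end; hub, post and socket sides parallel to x, y. Centre of mass about 2.5 cm along the lever
- key_socket (a point): centre of the mouth of the key's square socket, on the key's underside, axes as key_grip. Socket blind, 28 mm across flats, 24 mm deep, 1.5 mm chamfer; on the 26 mm screw head it has about 0.08 rad of free turn to either side, and fits with the lever in any of four directions
- key_pin (a point): bright round steel pin, 16 mm thick, standing upright near the lever's free end, 120 mm from the socket axis; its top is 64 mm above the key's underside (50 mm above the lever). Point: on the pin's axis, 42 mm above the key's underside. Pushing the pin sideways, square to the lever, with 9 N gives about 1.1 N m
- seat (a point): centre of the top of the round steel flange (66 mm wide) at the clamp screw, on its axis, 60 mm above the bench; the key's underside rests here when seated. On it stands the square head, 26 mm across flats, 12 mm tall, then 4 mm stepped in to 23.5 mm, then a 4 mm cone (20 mm in all). Axes: z up, x and y square to the head's sides. Below, all lower: clamp base 130 x 130 mm, strap, flat bar 200 mm long
- head (a joint): elastic twist of the screw head in rad, positive clockwise seen from above; 0 without load, it springs back. 40 N m per rad, so 1.1 N m is 0.0275 rad
- screw (a joint): turn of the screw itself in its thread in rad, positive clockwise (tighter); 0 at the start. It holds by friction and slips, staying turned, if loaded with more than about 1.7 N m either way
- block: bystander: loose aluminium block 90 x 45 x 25 mm, origin at the centre of its underside
- hammer: bystander: loose hand hammer, lying, handle along its x
- offcut: bystander: loose flat steel offcut 200 x 30 x 8 mm, origin at the centre of its underside

How it is judged:
By the outcome, as a careful person would: the job done as asked, in the order asked, and still so for the second after the job is handed in, with the robot touching nothing.
It also fails if it takes over 72 s, if anything falls off the work surface, if the arm or the gripper's body presses on something with over 40 N, if the wrist force passes 120 N, or if a joint passes its speed limit or range.

## Robot

A 6-joint arm with a two-finger parallel gripper is mounted at the origin on the work surface. World frame = base frame: x ahead of the robot, y to its left, z up, the work surface at z = 0. Lengths are in m, angles in rad, forces in N, time in s.
With the tool pointing down it reaches from about 0.35 to 0.875 m from the base axis. Payload 15.5 kg.
Tool frame: the origin (TCP) lies at the very end of the fingers, on their centre line; the grasp point (between the pads) lies 19 mm behind it; y points along the fingers, z is the direction in which the jaws open and shut, and the axes are right-handed (so a half turn about y gives the same grasp; the last joint's range is limited). The gripper opens to 85 mm and grips with 20 to 120 N. Pads are 22 mm wide; open, the fingers measure 114 mm over their backs; the gripper's body (76 mm by 85 mm) begins 54 mm behind the grasp point. The pads swing forward as they close: fully open they stand 13 mm farther back than shut.
Start: joints at [1.159, 0.494, 1.345, -0, 1.302, -0.096], TCP at [0.194, 0.594, 0.197] pointing down, gripper open.
Joint ranges: [-2.91, 2.91], [-0.82, 2.16], [0.22, 2.67], [-1.22, 4.37], [0.12, 2.79], [-3.08, 3.08]. Speed limits (rad/s): [1.89, 1.89, 2.57, 3.01, 3.01, 3.01].

## Interface

Orientations are given as a 3x3 rotation matrix whose columns are the frame's x, y, z axes.
In Python, from bench import arm gives the robot as it stands. The module is installed in compiled form; this text tells all that it offers. Calls block until the motion is done:
- arm.move_ptp(position, orientation): joint-space move of the TCP to a pose.
- arm.line_to(position, v=0.15, rot=None, stop_force=None): straight line of the TCP; rot=None keeps the orientation; v is the mean speed in m/s. With stop_force (N) it stops when the force on the tool has changed by that much, and returns True; else False.
- arm.move_joints(angles): joint-space move.
- arm.gripper_to(opening, force=None): finger opening in m; force is the grip in N (None keeps the last); returns when the fingers have stopped.
- arm.hold(seconds).
- arm.ik(position, orientation): joint angles nearest the present ones, or None.
- arm.snapshot(name): name is "side" or "top" or "wrist"; returns a dict with "frame" (384x512x3 uint8, red, green, blue), "range_z" (384x512 float32, m along the optical axis (not along the pixel's ray), 0 where there is no reading), "fx", "fy", "cx", "cy" (pixels), "cam_to_world" (4x4, takes a point from camera to world coordinates); the wrist camera has in their place "T_tool_cam" (4x4, takes a point from camera to tool coordinates, whose origin is the TCP and whose axes are the tool frame's). Camera axes: x right, y up, looking along -z (the intrinsics and any distortion apply to the point x, -y, -z); pixel columns grow to the right and rows downward; lengths in m; the calibration is good to about 2 mm. A picture is of the moment at which its call begins: read the wrist's pose just before it.
A pose or a line that the arm cannot do raises arm.PlanningError and nothing moves.
- arm.close_job(): hands the job in, once; it reports no verdict.
Readings, each from a call of its own:
- arm.current_clock(): time.
- arm.current_joint_positions(): joint angles.
- arm.current_qd(): joint speeds.
- arm.current_effort(): joint torques, N m.
- arm.current_eef_pos(): TCP position.
- arm.current_orientation(): TCP orientation.
- arm.current_contact_force(): force on the tool from outside, world axes, zero at the start.
- arm.current_moment(): the same for the moment, N m.
- arm.current_width(): finger opening in m.
Only numpy, scipy, OpenCV 4.12 (cv2) and the standard library are available. Lean on these libraries where they do the work, as an engineer would, in place of code of your own. Each camera call takes 0.05 s, during which the arm holds its last target.

## Working session

There is one attempt and no reset: what is moved stays moved. The work goes in short steps, each a Python script; the robot and the scene stay as the last script left them, time stands still between calls to the robot, and variables do not carry over. Pictures are saved under pics/ and viewed, and the job is handed in when it is done.

```bash
mkdir -p pics; ls
cat > h.py <<'E'
import numpy as np, cv2
from bench import arm
def snap(name,fn):
    p=np.array(arm.current_eef_pos());R=np.array(arm.current_orientation())
    s=arm.snapshot(name)
    if 'cam_to_world' in s: T=np.array(s['cam_to_world'])
    else:
        W=np.eye(4);W[:3,:3]=R;W[:3,3]=p
        T=W@np.array(s['T_tool_cam'])
    s['T']=T
    cv2.imwrite('pics/'+fn+'.png',s['frame'][:,:,::-1])
    np.savez('pics/'+fn+'.npz',frame=s['frame'],z=s['range_z'],T=T,K=[s['fx'],s['fy'],s['cx'],s['cy']])
    return s
def cloud(fn):
    d=np.load('pics/'+fn+'.npz');z=d['z'];fx,fy,cx,cy=d['K'];v,u=np.mgrid[:z.shape[0],:z.shape[1]]
    P=np.stack([(u-cx)/fx*z,-(v-cy)/fy*z,-z],-1)
    W=P@d['T'][:3,:3].T+d['T'][:3,3]; W[z<=0]=np.nan
    return W,d['frame']
E
python3 - <<'E'
from h import *
for n in ['side','top','wrist']:
    s=snap(n,n+'0'); print(n,[k for k in s],s['fx'],s['fy'],s['cx'],s['cy']);print(s['T'].round(3)); print((s['range_z']>0).mean())
print(arm.current_clock(),arm.current_orientation())
E
```

```text
pics
side ['frame', 'range_z', 'fx', 'fy', 'cx', 'cy', 'cam_to_world', 'T'] 381.92694412772926 381.92694412772926 254.27014229099478 194.22669035395973
[[ 0.984  0.142 -0.103  0.46 ]
 [-0.175  0.732 -0.658 -0.6  ]
 [-0.017  0.666  0.746  0.74 ]
 [ 0.     0.     0.     1.   ]]
0.9959309895833334
top ['frame', 'range_z', 'fx', 'fy', 'cx', 'cy', 'cam_to_world', 'T'] 453.14443762091395 453.14443762091395 261.4136776028698 188.3454230044231
[[-0.008  0.988 -0.157  0.33 ]
 [-1.    -0.007  0.011  0.003]
 [ 0.009  0.157  0.987  1.432]
 [ 0.     0.     0.     1.   ]]
0.9959920247395834
wrist ['frame', 'range_z', 'fx', 'fy', 'cx', 'cy', 'T_tool_cam', 'T'] 265.7620087384788 265.7620087384788 252.98109671631363 193.70253497600987
[[ 0.311 -0.916 -0.254  0.129]
 [ 0.95   0.3    0.084  0.614]
 [-0.001 -0.267  0.964  0.373]
 [ 0.     0.     0.     1.   ]]
0.9953867594401041
0.15 [[ 9.50543929e-01 -3.55661112e-04  3.10589944e-01]
 [-3.10590136e-01 -8.07986994e-04  9.50543589e-01]
 [-8.71187549e-05 -9.99999610e-01 -8.78491964e-04]]
```

View pics/top0.png

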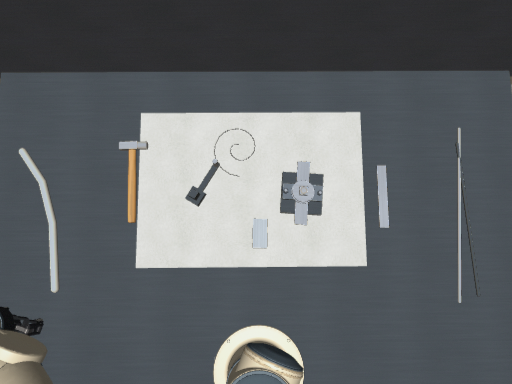

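View pics/side0.png

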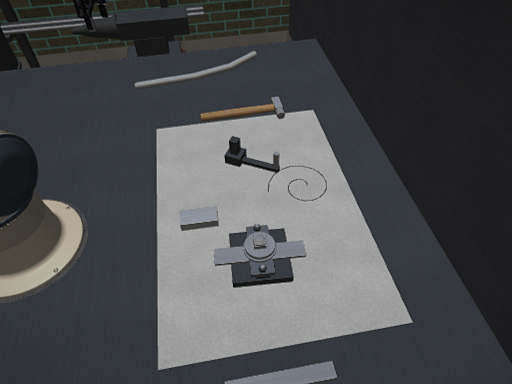

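View pics/wrist0.png

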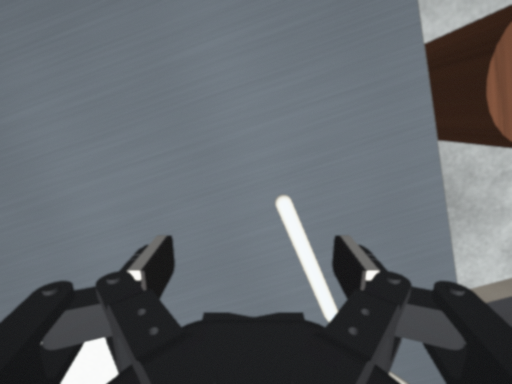

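Top view: the key hub and post are near (197,195), its pin near (215,162), and the clamp screw near (303,191). The block is near (260,233), the hammer is at the left and the offcut at (383,196). Next I'll get rough positions from depth.

Run:
```python
from h import *
for fn,pts in [('top0',{'hub':(196,195),'pin':(215,162),'screw':(303,191),'block':(260,233),'bench':(160,250),'lever':(208,180)}),('side0',{'post':(235,142),'pin':(277,155),'screw':(260,240),'bench':(180,320)})]:
    W,f=cloud(fn)
    for k,(u,v) in pts.items():
        w=W[v-2:v+3,u-2:u+3].reshape(-1,3)
        print(fn,k,w[12].round(4),w[np.nanargmax(w[:,2])].round(4))
    d=np.load('pics/'+fn+'.npz')
W,f=cloud('top0')
# crops
cv2.imwrite('pics/crop0.png',cv2.resize(f[140:230,170:345,::-1],None,fx=4.4,fy=4.4,interpolation=cv2.INTER_CUBIC))
```

```text
top0 hub [0.5255 0.1846 0.0847] [0.5255 0.1846 0.0847]
top0 pin [0.6312 0.1306 0.0626] [0.6359 0.1299 0.0698]
top0 screw [ 0.5356 -0.137   0.0838] [ 0.5326 -0.1339  0.0839]
top0 block [ 0.4137 -0.0069  0.0283] [ 0.4137 -0.013   0.0291]
top0 bench [0.3647 0.3049 0.0049] [0.3585 0.2983 0.0063]
top0 lever [0.5841 0.1571 0.0113] [0.5795 0.1594 0.0192]
side0 post [0.534  0.1816 0.0744] [0.5285 0.1797 0.0769]
side0 pin [0.6356 0.1211 0.0639] [0.6334 0.1234 0.0658]
side0 screw [ 0.5408 -0.1441  0.0776] [ 0.5441 -0.149   0.0836]
side0 bench [ 0.3559 -0.2526 -0.    ] [ 0.36   -0.2586  0.0025]
```

View pics/crop0.png

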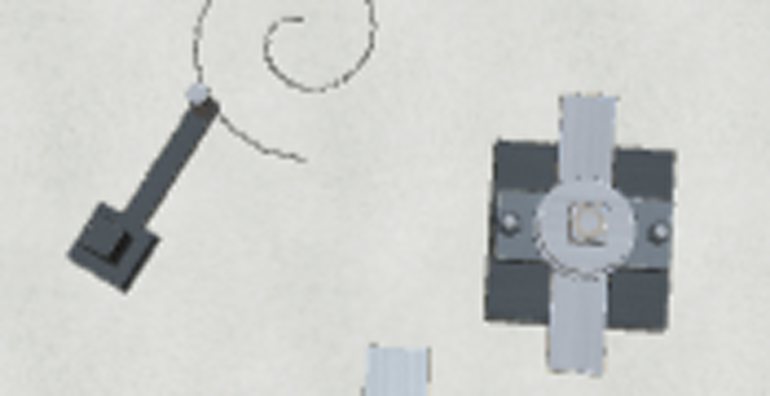

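```bash
cat >> h.py <<'E'
def Ryaw(a):
    c,s=np.cos(a),np.sin(a)
    return np.array([[c,0,-s],[s,0,c],[0,-1,0]],float)  # cols: x_tool, -Z, y
E
python3 - <<'E'
from h import *
k=np.array([0.528,0.183]);a=np.arctan2(0.128-0.183,0.635-0.528);print(a)
R=Ryaw(a);x=R[:2,0];y=R[:2,2]
arm.move_ptp([*(k+0.01*x+0.03*y),0.20],R);snap('wrist','k1');print(arm.current_clock())
arm.line_to([*(k+0.01*x-0.03*y),0.20],v=.15);snap('wrist','k2');print(arm.current_clock())
print(arm.current_contact_force())
R=Ryaw(0);s=np.array([.537,-.14])
arm.move_ptp([*(s+[0.0,.03]),0.20],R);snap('wrist','s1');print(arm.current_clock())
arm.line_to([*(s+[0,-.03]),0.20],v=.15);snap('wrist','s2');print(arm.current_clock())
f=[cv2.imread(f'pics/{n}.png') for n in ['k1','k2','s1','s2']]
cv2.imwrite('pics/m1.png',cv2.resize(np.vstack([np.hstack(f[:2]),np.hstack(f[2:])]),(800,600)))
E
```

```text
-0.4747995630264205
2.1083
2.7083
[-0.00450502 -0.2691473   0.01267713]
3.7833
4.3833
```

View pics/m1.png

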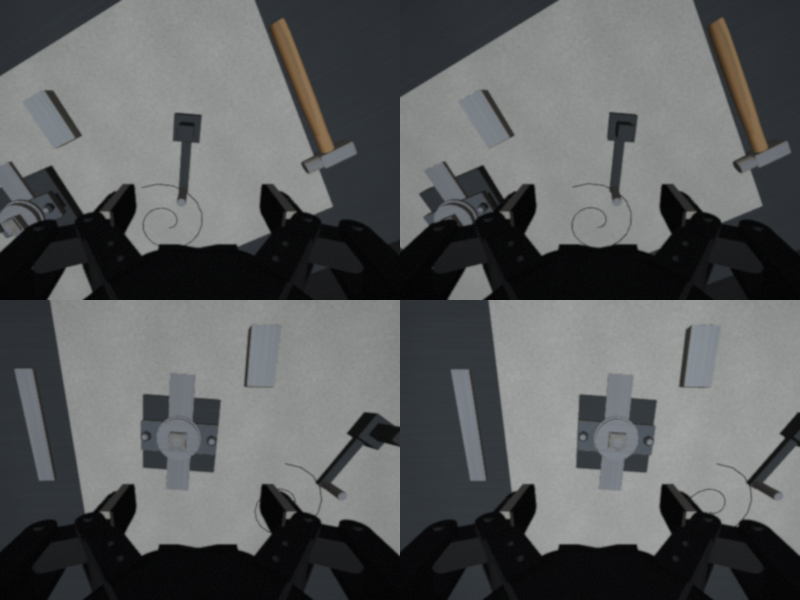

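The wrist views in m1.png show the hub and post near (187,125) and (622,127), with the pin near (182,200) and (616,200). The screw head is near (177,440) and (615,440). I'll fit these from the depth.

Run:
```python
from h import *
def rect(W,zlo,zhi,c,r):
    m=(W[...,2]>zlo)&(W[...,2]<zhi)&(np.hypot(W[...,0]-c[0],W[...,1]-c[1])<r)
    P=W[m]; 
    if len(P)<5: return None
    q=cv2.minAreaRect((P[:,:2]*1e3).astype(np.float32))
    return len(P),P.mean(0).round(4),P[:,2].std().round(4),np.round(q[0],1),np.round(q[1],1),round(q[2],1)
for n in ['k1','k2']:
    W,f=cloud(n)
    print(n,'bench',np.nanmedian(W[150:160,150:160,2]))
    print('post',rect(W,.07,.085,(.528,.183),.04))
    print('hub',rect(W,.024,.036,(.528,.183),.04))
    print('lev',rect(W,.009,.019,(.58,.157),.04))
    print('pin',rect(W,.055,.07,(.635,.128),.02))
for n in ['s1','s2']:
    W,f=cloud(n)
    print(n,'head',rect(W,.07,.09,(.537,-.14),.03))
    print('topcap',rect(W,.077,.09,(.537,-.14),.03))
    print('flange',rect(W,.054,.066,(.537,-.14),.04))
    print('base+bar',rect(W,.01,.05,(.537,-.14),.12))
for n,(v,u) in dict(k1=(165,240),k2=(165,285),s1=(180,228),s2=(180,276)).items():
    W,f=cloud(n); c=f[v-60:v+120,u-80:u+80,::-1]; cv2.imwrite('pics/c_'+n+'.png',c)
f=[cv2.resize(cv2.imread(f'pics/c_{n}.png'),None,fx=2.4,fy=2.4,interpolation=cv2.INTER_CUBIC) for n in ['k1','s1']]
cv2.imwrite('pics/m2.png',np.hstack(f))
```

```text
k1 bench 0.0002589271784213254
post (435, array([0.5298, 0.1938, 0.0754]), np.float64(0.0009), array([530.1, 193.4]), array([23.9, 24.2]), 57.3)
hub (711, array([0.5264, 0.1969, 0.0297]), np.float64(0.001), array([530.1, 193.2]), array([45.9, 46.2]), 58.0)
lev (610, array([0.5836, 0.1601, 0.0136]), np.float64(0.0008), array([584.5, 159.4]), array([18. , 74.4]), 58.1)
pin (129, array([0.6305, 0.1313, 0.0624]), np.float64(0.0025), array([631.4, 130.3]), array([14.7, 14.7]), 23.7)
k2 bench 0.0004022218872212491
post (434, array([0.5295, 0.1932, 0.0754]), np.float64(0.001), array([530.1, 193.2]), array([24. , 24.3]), 57.6)
hub (677, array([0.5236, 0.1923, 0.0297]), np.float64(0.0011), array([530.3, 193.1]), array([46.2, 46.4]), 58.4)
lev (620, array([0.5832, 0.1599, 0.0136]), np.float64(0.0009), array([584.4, 159.4]), array([18.2, 74.8]), 58.0)
pin (126, array([0.6302, 0.1306, 0.0623]), np.float64(0.0023), array([631.3, 130.3]), array([14.7, 14.3]), 18.2)
s1 head (478, array([ 0.536 , -0.141 ,  0.0766]), np.float64(0.0027), array([ 537.4, -141.6]), array([25.9, 26. ]), 84.8)
topcap (210, array([ 0.5369, -0.1413,  0.0791]), np.float64(0.0011), array([ 536.4, -141.1]), array([18.5, 21.1]), 88.3)
flange (1722, array([ 0.5355, -0.1412,  0.0597]), np.float64(0.0009), array([ 537.4, -141.9]), array([63.6, 64.9]), 89.9)
base+bar (8201, array([ 0.528 , -0.1407,  0.0292]), np.float64(0.0086), array([ 537.4, -141.7]), array([129.8, 199.8]), 85.8)
s2 head (472, array([ 0.5361, -0.1422,  0.0766]), np.float64(0.0027), array([ 537.4, -141.7]), array([25.9, 26.1]), 85.7)
topcap (208, array([ 0.5371, -0.1416,  0.0791]), np.float64(0.001), array([ 537.3, -141.1]), array([19.5, 20.6]), 84.8)
flange (1733, array([ 0.5356, -0.1422,  0.0597]), np.float64(0.0009), array([ 537.2, -141.7]), array([64.6, 65.1]), 30.0)
base+bar (8177, array([ 0.5283, -0.1423,  0.0292]), np.float64(0.0086), array([ 537.7, -141.6]), array([130.3, 200.4]), 85.8)
```

View pics/m2.png

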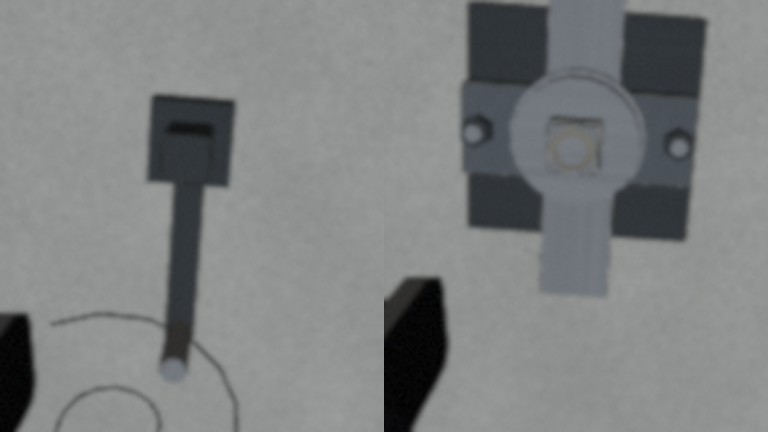

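Depth fits, which agree between both views:
- **Key axis:** (0.5301, 0.1932), yaw about -32°, post top at z = 0.0755.
- **Screw:** (0.5374, -0.1417), head yaw about -4.7°, flange top at z = 0.0597.

Next I'll grasp and lift the key, then check how it sits in the gripper.

Run:
```python
from h import *
k=np.array([0.5301,0.1932]);a=np.deg2rad(-32)
R=Ryaw(a)
arm.move_ptp([*k,0.13],R)
print('F',np.round(arm.current_contact_force(),2))
print(arm.line_to([*k,0.035],v=.08,stop_force=10),arm.current_eef_pos())
arm.gripper_to(0.02,force=80);print(arm.current_width(),np.round(arm.current_contact_force(),2),arm.current_clock())
arm.line_to([*k,0.165],v=.1)
print(np.round(arm.current_contact_force(),2),np.round(arm.current_moment(),3),arm.current_eef_pos(),arm.current_clock())
snap('wrist','g1');snap('side','gs1')
f=[cv2.imread(f'pics/{n}.png') for n in ['g1','gs1']]
cv2.imwrite('pics/m3.png',cv2.resize(np.hstack(f),(800,300)))
```

```text
F [-0.17 -0.66  0.04]
False [0.53042998 0.19328251 0.03545481]
0.02125983845608764 [-0.98  2.23  6.18] 7.7167
[-0.39  0.42 -4.08] [0.083 0.097 0.026] [0.52974739 0.19309716 0.16439583] 9.1667
```

View pics/m3.png

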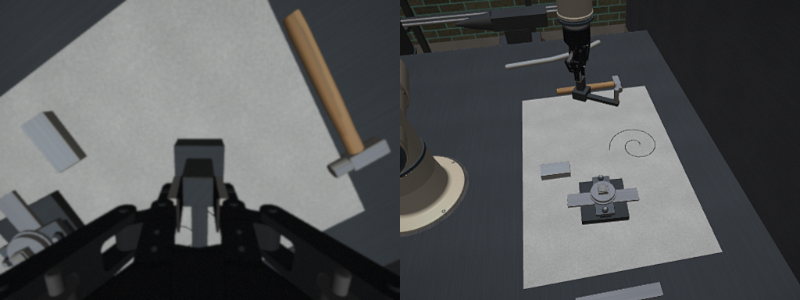

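The key is held (wrist view: hub at about (200,150) between the fingers). I'll measure its pose in the tool frame.

```bash
python3 - <<'E'
from h import *
W,f=cloud('g1')
p=np.array([0.52974739,0.19309716,0.16439583]);R=np.array(arm.current_orientation())
print(R.round(4))
L=(W-p)@R   # tool coords x,y(down),z
for nm,lo,hi in [('hubtop',-.004,.012),('posttop',-.055,-.033)]:
    m=(L[...,1]>lo)&(L[...,1]<hi)&(abs(L[...,0])<.035)&(abs(L[...,2])<.035)
    P=L[m];print(nm,len(P),P.mean(0).round(4),P.min(0).round(4),P.max(0).round(4))
    A=np.c_[P[:,0],P[:,2],np.ones(len(P))];c=np.linalg.lstsq(A,P[:,1],rcond=None)[0];print('plane y=',c.round(4))
    q=cv2.minAreaRect((P[:,[0,2]]*1e3).astype(np.float32));print(q)
np.set_printoptions(linewidth=200,suppress=True)
m=(L[...,1]>-.004)&(L[...,1]<.012)&(abs(L[...,0])<.04)&(abs(L[...,2])<.04)
v,u=np.where(m);print(v.min(),v.max(),u.min(),u.max())
for vv in range(v.min(),v.max()+1,6):
    uu=u[v==vv]; print(vv,uu.min(),uu.max(),L[vv,uu.min()].round(4),L[vv,uu.max()].round(4))
E
python3 - <<'E'
import cv2
f=cv2.imread('pics/g1.png')[160:340,170:350];cv2.imwrite('pics/g1c.png',cv2.resize(f,None,fx=3.2,fy=3.2,interpolation=cv2.INTER_CUBIC))
E
```

```text
[[ 8.48e-01 -1.00e-03  5.30e-01]
 [-5.30e-01 -2.00e-04  8.48e-01]
 [-7.00e-04 -1.00e+00 -7.00e-04]]
hubtop 1899 [-0.0134  0.005  -0.0004] [-0.0238 -0.0039 -0.0238] [0.0092 0.012  0.0224]
plane y= [-0.04   -0.0242  0.0045]
((-7.425516128540039, -0.7464427947998047), (46.11045837402344, 32.99919891357422), 89.68595123291016)
posttop 2415 [-0.0037 -0.0425 -0.0017] [-0.0124 -0.055  -0.0262] [ 0.012  -0.033   0.0226]
plane y= [ 0.104  -0.0036 -0.0421]
((-0.20824718475341797, -1.7459793090820312), (24.300949096679688, 48.85221481323242), 0.4668666422367096)
184 229 222 286
184 223 286 [-0.0235  0.0108 -0.0231] [-0.0235  0.0107  0.0224]
190 222 286 [-0.0204  0.0056 -0.0234] [-0.0206  0.0046  0.0218]
196 222 286 [-0.016   0.0055 -0.0235] [-0.0162  0.0048  0.0219]
202 222 286 [-0.0116  0.0054 -0.0236] [-0.0119  0.0044  0.022 ]
208 223 286 [-0.0073  0.0046 -0.023 ] [-0.0072  0.005   0.0222]
214 223 285 [-0.0025  0.0053 -0.0232] [-0.0025  0.0051  0.0217]
220 223 285 [ 0.0019  0.0048 -0.0233] [0.0018 0.0045 0.0218]
226 284 285 [0.0072 0.0061 0.0214] [0.0062 0.0038 0.0218]
```

View pics/g1c.png

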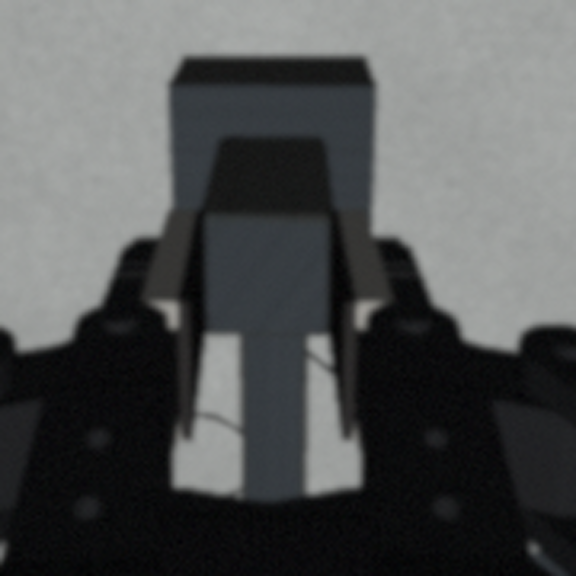

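The key sits square in the gripper. The camera puts its axis at (-0.5, -0.7) mm in tool x and z, and I'll cancel that at the screw. Next I'll carry it over and lower it with a force guard.

Run:
```python
from h import *
R=Ryaw(np.deg2rad(-4.7)); t=np.array([0.5379,-0.1410])
p=arm.current_eef_pos()
arm.move_ptp([*t,0.165],R)
arm.hold(0.3)
print(arm.current_clock(),arm.current_eef_pos(),np.round(arm.current_contact_force(),2),np.round(arm.current_moment(),3))
arm.line_to([*t,0.122],v=.08)
arm.hold(.2);print(arm.current_eef_pos(),np.round(arm.current_contact_force(),2))
for z in [.113,.108,.103,.099,.0965]:
    r=arm.line_to([*t,z],v=.03,stop_force=8)
    print(z,r,np.round(arm.current_eef_pos(),4),np.round(arm.current_contact_force(),2),np.round(arm.current_moment(),3))
    if r: break
print(arm.current_clock())
```

```text
10.8333 [ 0.53805054 -0.14037704  0.16502738] [ 0.35  0.22 -4.3 ] [-0.044  0.088  0.03 ]
[ 0.53819794 -0.14108459  0.12247286] [ 0.47  0.61 -5.02]
0.113 False [ 0.5378 -0.1409  0.1128] [ 0.88  0.71 -3.61] [ 0.034  0.088 -0.007]
0.108 False [ 0.5378 -0.1409  0.1078] [ 0.   -0.08 -4.72] [-0.049  0.118  0.03 ]
0.103 False [ 0.5379 -0.141   0.1028] [ 0.53 -0.12 -5.01] [-0.033  0.049  0.021]
0.099 False [ 0.5378 -0.141   0.0988] [-0.22  0.15 -4.52] [-0.021  0.065  0.001]
0.0965 False [ 0.5378 -0.141   0.0964] [ 0.65 -0.57 -4.58] [-0.09   0.041  0.001]
13.3417
```

The socket slid over the head with no contact force. I'll lower it until it touches the flange, then release and look.

Run:
```python
from h import *
t=np.array([0.5379,-0.1410])
r=arm.line_to([*t,0.092],v=.01,stop_force=6)
print(r,np.round(arm.current_eef_pos(),4),np.round(arm.current_contact_force(),2),np.round(arm.current_moment(),3))
arm.gripper_to(0.06);print(arm.current_width())
arm.hold(.2)
print(np.round(arm.current_eef_pos(),4),np.round(arm.current_contact_force(),2),np.round(arm.current_moment(),3))
arm.line_to([*t,0.21],v=.15)
arm.gripper_to(0.0)
snap('wrist','w5');snap('side','s5');print(arm.current_clock(),np.round(arm.current_eef_pos(),4))
f=[cv2.imread(f'pics/{n}.png') for n in ['w5','s5']]
cv2.imwrite('pics/m5.png',cv2.resize(np.hstack(f),(800,300)))
W,_=cloud('w5')
def rect(W,zlo,zhi,c,r):
    m=(W[...,2]>zlo)&(W[...,2]<zhi)&(np.hypot(W[...,0]-c[0],W[...,1]-c[1])<r)
    P=W[m]; q=cv2.minAreaRect((P[:,:2]*1e3).astype(np.float32))
    A=np.c_[P[:,:2]-P[:,:2].mean(0),np.ones(len(P))]
    return len(P),P.mean(0).round(4),np.round(q[0],1),np.round(q[1],1),round(q[2],1),np.linalg.lstsq(A,P[:,2],rcond=None)[0].round(4)
print('post',rect(W,.13,.145,(.538,-.141),.03))
print('hub',rect(W,.084,.096,(.538,-.141),.04))
print('lev',rect(W,.069,.079,(.59,-.147),.04))
print('pin',rect(W,.115,.135,(.658,-.15),.025))
W,_=cloud('s5')
print('side post',rect(W,.13,.145,(.538,-.141),.03))
print('side pin',rect(W,.115,.13,(.658,-.15),.025))
```

```text
True [ 0.5377 -0.1408  0.0953] [-1.91  1.72  7.56] [0.153 0.348 0.016]
0.05982834288144681
[ 0.5372 -0.1407  0.0946] [ 0.71 -0.15 -0.5 ] [ 0.026  0.037 -0.036]
15.8917 [ 0.5379 -0.141   0.21  ]
post (573, array([ 0.5354, -0.1404,  0.1354]), array([ 536. , -140.8]), array([23.4, 23.4]), 86.0, array([0.04  , 0.0033, 0.1354]))
hub (937, array([ 0.5305, -0.1404,  0.0896]), array([ 536.4, -140.7]), array([46. , 46.1]), 85.7, array([0.0061, 0.0006, 0.0896]))
lev (318, array([ 0.581 , -0.144 ,  0.0735]), array([ 581.3, -144.4]), array([17.6, 28.7]), 85.6, array([0.002 , 0.0063, 0.0735]))
pin (0, array([nan, nan, nan]), array([0., 0.]), array([0., 0.]), 0.0, array([0., 0., 0.]))
side post (132, array([ 0.5384, -0.1432,  0.1352]), array([ 538.6, -141.5]), array([24.5, 23.9]), 86.2, array([0.0283, 0.0866, 0.1352]))
side pin (54, array([ 0.6574, -0.1518,  0.1218]), array([ 657.9, -151.3]), array([14.9, 14.6]), 61.0, array([0.1174, 0.2862, 0.1218]))<stdin>:17: RuntimeWarning: Mean of empty slice.
  ret = um.true_divide(
<stdin>:18: RuntimeWarning: Mean of empty slice.
```

View pics/m5.png

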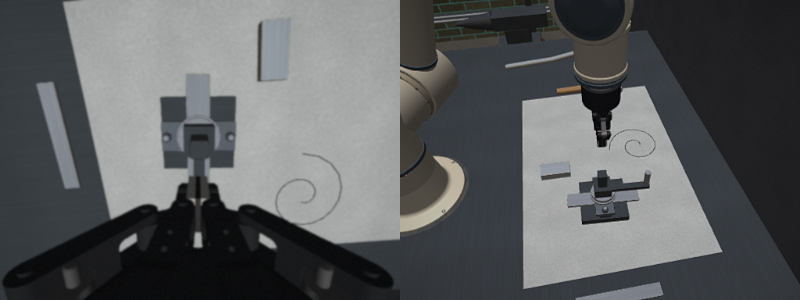

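The key is fully seated: hub top at z = 0.0896, post top at 0.1354, yaw about -4.3°. Now I'll load it with the closed fingers' side against the low part of the pin, square to the yaw I expect under load (about -10.5°).

```bash
cat >> h.py <<'E'
AX=np.array([0.5375,-0.1412]); YL=np.deg2rad(-10.5)
ND=np.array([np.sin(YL),-np.cos(YL)])   # push direction (-y_key)
def favg(n=10,dt=0.02):
    L=[]
    for _ in range(n):
        arm.hold(dt); L.append(np.r_[arm.current_contact_force(),arm.current_moment()])
    return np.mean(L,0)
E
python3 - <<'E'
from h import *
a0=np.deg2rad(-4.3); pin=AX+0.12*np.array([np.cos(a0),np.sin(a0)])
# line perpendicular: final pin position
pf=AX+0.12*np.array([np.cos(YL),np.sin(YL)])
start=pf-ND*0.048   # ~13mm pin travel + 19 contact + ~16 gap
print(pin,pf,start)
q0=np.array(arm.current_joint_positions())
best=None
for yaw in [YL+np.pi/2,YL-np.pi/2]:
    R=Ryaw(yaw); q=arm.ik([*start,0.15],R); q2=arm.ik([*(pf-ND*0.01),0.08],R)
    print(yaw,None if q is None else np.round(q,2),None if q2 is None else np.round(q2,2))
    if q is not None and q2 is not None and (best is None or abs(np.array(q)-q0).sum()<best[0]): best=(abs(np.array(q)-q0).sum(),yaw)
R=Ryaw(best[1]);np.save('pushR.npy',R)
arm.move_ptp([*start,0.15],R);print(arm.current_clock())
r=arm.line_to([*start,0.080],v=.08,stop_force=8);print(r,np.round(arm.current_eef_pos(),4))
b=favg(15);np.save('bias.npy',b);print(b.round(3),arm.current_clock())
snap('wrist','p1');snap('side','p2')
f=[cv2.imread(f'pics/{n}.png') for n in ['p1','p2']]
cv2.imwrite('pics/m6.png',cv2.resize(np.hstack(f),(800,300)))
E
```

```text
[ 0.65716222 -0.15019745] [ 0.65549059 -0.16306826] [ 0.66423789 -0.11587203]
1.387536755335492 [-0.26  0.61  1.27 -0.    1.27  3.06] [-0.32  0.68  1.33 -0.    1.13  3.01]
-1.754055898254301 [-0.26  0.61  1.27 -0.    1.27 -0.08] [-0.32  0.68  1.33 -0.    1.13 -0.13]
17.5167
False [ 0.6646 -0.116   0.0805]
[ 0.24  -0.162  0.198  0.001 -0.004 -0.01 ] 18.7917
```

View pics/m6.png

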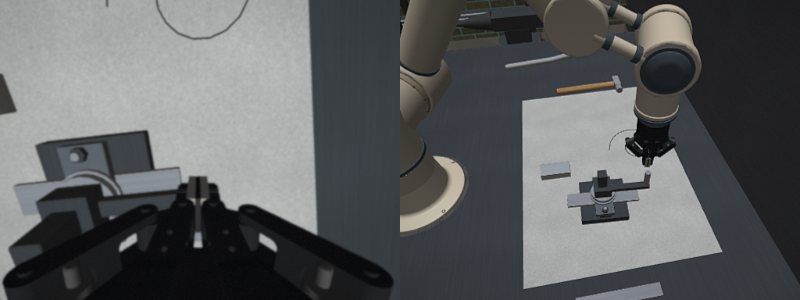

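The side view shows the closed fingers beside the pin, at about (647,165). Now a slow push, watching force against travel.

Run:
```python
from h import *
b=np.load('bias.npy'); p0=np.array(arm.current_eef_pos()); pf=AX+0.12*np.array([np.cos(YL),np.sin(YL)])
start=pf-ND*0.048
def go(s,v=.01,sf=None): return arm.line_to([*(start+ND*s),0.080],v=v,stop_force=sf)
s=.010; go(s,.03)
while s<.036:
    s+=.002
    r=go(s,.02,4.5)
    f=favg(4)-b; p=np.array(arm.current_eef_pos())
    print(round(s,4),r,'act',round((p[:2]-start)@ND,4),'push',round(-f[:2]@ND,2),'fz',round(f[2],2),'m',f[3:].round(3))
    if r or -f[:2]@ND>3: break
print(arm.current_clock())
```

```text
0.012 False act 0.012 push 0.23 fz -0.31 m [-0.006 -0.001  0.009]
0.014 False act 0.014 push 0.27 fz 0.26 m [0.003 0.029 0.007]
0.016 False act 0.016 push 0.71 fz 0.01 m [ 0.022 -0.035  0.009]
0.018 False act 0.0181 push 0.21 fz -0.18 m [ 0.034 -0.03  -0.007]
0.02 False act 0.0201 push 0.65 fz 0.02 m [ 0.019 -0.034 -0.001]
0.022 False act 0.0221 push 0.64 fz -0.34 m [ 0.032 -0.064  0.029]
0.024 False act 0.0241 push 0.14 fz -0.35 m [ 0.019 -0.042  0.006]
0.026 False act 0.0259 push 1.87 fz -0.38 m [ 0.226 -0.149  0.004]
0.028 False act 0.0279 push 3.88 fz -0.05 m [ 0.544 -0.34   0.018]
22.225
```

Run:
```python
from h import *
b=np.load('bias.npy'); pf=AX+0.12*np.array([np.cos(YL),np.sin(YL)])
start=pf-ND*0.048
def go(s,v=.01,sf=None): return arm.line_to([*(start+ND*s),0.080],v=v,stop_force=sf)
s=.028
def F(n):
    f=favg(n)-b; return -f[:2]@ND,f
while s<.040:
    s+=.0005
    go(s,.005)
    pu,f=F(6);p=np.array(arm.current_eef_pos())
    print(round(s,4),'act',round((p[:2]-start)@ND,4),'push',round(pu,2),'fz',round(f[2],2),'f',f[:2].round(2))
    if pu>7.5: break
print(arm.current_clock()); np.save('s.npy',s)
```

```text
0.0285 act 0.0284 push 4.81 fz 0.61 f [2.69 4.39]
0.029 act 0.0289 push 5.01 fz 0.81 f [3.08 4.53]
0.0295 act 0.0293 push 5.72 fz 0.96 f [3.32 5.2 ]
0.03 act 0.0298 push 6.16 fz 0.91 f [3.34 5.65]
0.0305 act 0.0302 push 6.69 fz 0.79 f [3.6  6.14]
0.031 act 0.0306 push 6.94 fz 1.03 f [3.81 6.35]
0.0315 act 0.031 push 7.75 fz 0.87 f [3.96 7.15]
24.675
```

At this point the torque about the screw axis is roughly 0.9 N m. Before going to full load I'll check that the key is upright and the contact is good.

```bash
cat >> h.py <<'E'
def torque(n=8,dt=.02):
    b=np.load('bias.npy'); f=favg(n,dt)-b; p=np.array(arm.current_eef_pos())
    r=p[:2]-AX
    return r[0]*f[1]-r[1]*f[0]+f[5], -f[:2]@ND, f
E
python3 - <<'E'
from h import *
snap('side','l1');snap('wrist','l2');t,pu,f=torque(8);print(t,pu,f.round(3),arm.current_clock())
f=cv2.imread('pics/l1.png')[150:300,200:400];g=cv2.imread('pics/l2.png')
cv2.imwrite('pics/m7.png',np.hstack([cv2.resize(f,(400,300),interpolation=cv2.INTER_CUBIC),cv2.resize(g,(400,300))]))
W,_=cloud('l2');Ws,_=cloud('l1')
def rect(W,zlo,zhi,c,r):
    m=(W[...,2]>zlo)&(W[...,2]<zhi)&(np.hypot(W[...,0]-c[0],W[...,1]-c[1])<r)
    P=W[m]
    if len(P)<6: return len(P)
    q=cv2.minAreaRect((P[:,:2]*1e3).astype(np.float32))
    A=np.c_[P[:,:2]-P[:,:2].mean(0),np.ones(len(P))]
    return len(P),P.mean(0).round(4),np.round(q[0],1),np.round(q[1],1),round(q[2],1),np.linalg.lstsq(A,P[:,2],rcond=None)[0].round(4)
for w in (W,Ws):
  print('post',rect(w,.128,.145,(.538,-.141),.03));print('hub',rect(w,.084,.096,(.538,-.141),.04));print('lev',rect(w,.069,.079,(.59,-.15),.035));print('pin',rect(w,.115,.13,(.656,-.165),.02))
E
```

```text
0.9322776558412793 7.786009791624987 [ 3.944  7.188  1.154  1.157 -0.685  0.04 ] 24.9083
post (2465, array([ 0.5404, -0.1397,  0.1344]), array([ 538.2, -140.9]), array([25.1, 25.6]), 75.6, array([-0.1181, -0.0561,  0.1344]))
hub (2802, array([ 0.5458, -0.1356,  0.0896]), array([ 537.4, -140.7]), array([46.8, 47.8]), 77.8, array([-0.0273, -0.0074,  0.0896]))
lev (2282, array([ 0.5886, -0.1499,  0.0736]), array([ 591.9, -149.9]), array([35.7, 66.2]), 78.7, array([-0.0217, -0.0411,  0.0736]))
pin 0
post (137, array([ 0.5394, -0.1456,  0.1346]), array([ 539.5, -143.6]), array([23.2, 23.9]), 77.1, array([0.006 , 0.1374, 0.1346]))
hub (294, array([ 0.5385, -0.1488,  0.0896]), array([ 539.2, -142.6]), array([48.1, 45.3]), 78.4, array([0.0121, 0.017 , 0.0896]))
lev (230, array([ 0.5926, -0.1546,  0.0732]), array([ 593.3, -154.4]), array([19.1, 61.1]), 79.5, array([0.015 , 0.0539, 0.0732]))
pin (95, array([ 0.6563, -0.1633,  0.1235]), array([ 656.2, -163.9]), array([22.4, 24.5]), 77.2, array([0.0624, 0.2266, 0.1235]))
```

View pics/m7.png

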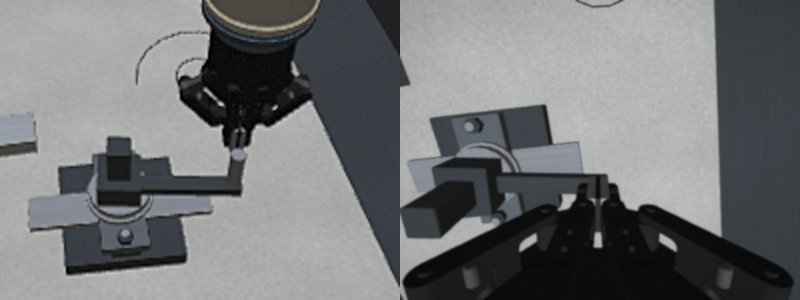

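The key is upright and still down (hub top 0.0896), with yaw about -11.5°. Now I'll raise the load to 1.1 N m, hold it for about 2.2 s, and back off.

Run:
```python
from h import *
pf=AX+0.12*np.array([np.cos(YL),np.sin(YL)]);start=pf-ND*0.048
def go(s,v=.01): return arm.line_to([*(start+ND*s),0.080],v=v)
s=float(np.load('s.npy'))
while s<.036:
    s+=.0004; go(s,.005); t,pu,f=torque(8); print(round(s,4),round(t,3),round(pu,2))
    if t>1.075: break
t0=arm.current_clock(); print('hold',t0)
T=[t]
while arm.current_clock()-t0<2.1:
    t,pu,f=torque(10); T.append(t); print(round(arm.current_clock()-t0,2),round(t,3),round(pu,2),round(np.hypot(*f[:2]),2),np.round((np.array(arm.current_eef_pos())[:2]-start)@ND,5))
snap('side','h1')
print('mean',np.mean(T))
go(.026,.02);print(torque(6)[:2])
go(.012,.03);print(torque(10)[:2],arm.current_clock())
```

```text
0.0319 0.991 8.31
0.0323 1.021 8.55
0.0327 1.08 9.04
hold 26.0583
0.17 1.127 9.34 9.75 0.03203
0.33 1.115 9.02 9.39 0.03203
0.5 1.163 9.48 9.91 0.03203
0.67 1.112 9.3 9.7 0.032
0.83 1.097 8.99 9.38 0.032
1.0 1.118 9.16 9.66 0.03202
1.17 1.106 9.16 9.56 0.03202
1.33 1.099 9.15 9.55 0.03204
1.5 1.145 9.38 9.77 0.03202
1.67 1.101 9.08 9.51 0.03201
1.83 1.112 9.19 9.59 0.03199
2.0 1.117 9.17 9.51 0.03203
2.17 1.137 9.28 9.72 0.03199
mean 1.1162982159074784
(np.float64(0.09500199710024014), np.float64(0.6310377190776161))
(np.float64(-0.014401680190844982), np.float64(-0.253545554916824)) 29.6417
```

The load held steady at 1.12 N m for 2.2 s with no creep, and it is now off. I'll lift away and check the final state.

Run:
```python
from h import *
p=np.array(arm.current_eef_pos())
arm.line_to([p[0],p[1],0.2],v=.12)
R=Ryaw(np.deg2rad(-4.7)); 
arm.move_ptp([0.50,-0.141,0.25],R); arm.hold(.3)
print(np.round(arm.current_contact_force(),2),arm.current_clock())
snap('wrist','e1');snap('side','e2');snap('top','e3')
def rect(W,zlo,zhi,c,r):
    m=(W[...,2]>zlo)&(W[...,2]<zhi)&(np.hypot(W[...,0]-c[0],W[...,1]-c[1])<r)
    P=W[m]
    if len(P)<6: return len(P)
    q=cv2.minAreaRect((P[:,:2]*1e3).astype(np.float32))
    return len(P),P.mean(0).round(4),np.round(q[0],1),np.round(q[1],1),round(q[2],1)
for n in ('e1','e2'):
  w,_=cloud(n)
  print('post',rect(w,.128,.145,(.538,-.141),.03));print('hub',rect(w,.084,.096,(.538,-.141),.04));print('lev',rect(w,.069,.079,(.59,-.15),.035))
  print('base',rect(w,.01,.05,(.537,-.14),.12)); print('block',rect(w,.02,.03,(.41,-.01),.07))
w,_=cloud('s1');print('block before',rect(w,.02,.03,(.41,-.01),.07))
d=cv2.absdiff(cv2.imread('pics/e3.png'),cv2.imread('pics/top0.png')).max(2)
f=cv2.imread('pics/e2.png');g=cv2.imread('pics/e3.png')
cv2.imwrite('pics/m8.png',cv2.resize(np.hstack([f,g]),(800,300)))
```

```text
[ 0.85 -0.23  0.94] 32.725
post (421, array([ 0.536 , -0.1417,  0.1353]), array([ 537.1, -141.7]), array([23.8, 23.7]), 80.8)
hub (708, array([ 0.5313, -0.1418,  0.0897]), array([ 537.3, -141.8]), array([45.9, 46.4]), 80.5)
lev (9, array([ 0.5733, -0.151 ,  0.0735]), array([ 573.3, -151.1]), array([11.4,  0.7]), 88.9)
base (5148, array([ 0.5151, -0.1401,  0.0292]), array([ 522.9, -140.7]), array([130. , 169.2]), 85.7)
block (2126, array([ 0.4108, -0.0094,  0.0245]), array([412.1,  -8.5]), array([45.8, 89.9]), 88.4)
post (141, array([ 0.5401, -0.144 ,  0.1347]), array([ 540.4, -142.3]), array([25.5, 22.1]), 78.9)
hub (294, array([ 0.5389, -0.1482,  0.0896]), array([ 540.4, -142.2]), array([48.3, 44.5]), 80.3)
lev (235, array([ 0.5932, -0.1523,  0.0733]), array([ 593.9, -151.9]), array([18.9, 61.3]), 79.5)
base (2625, array([ 0.5315, -0.1604,  0.0276]), array([ 539.8, -142.2]), array([131.8, 199.5]), 86.0)
block (570, array([ 0.4146, -0.0106,  0.0241]), array([415.1,  -8.8]), array([48. , 89.1]), 88.0)
block before (2954, array([ 0.4108, -0.009 ,  0.0246]), array([412.2,  -8.2]), array([45.6, 90. ]), 88.5)
```

View pics/m8.png

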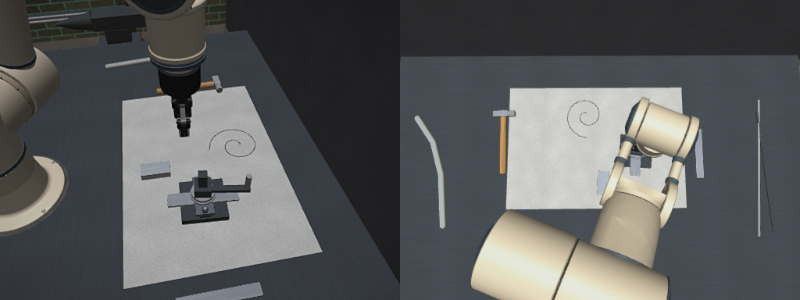

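Everything checks: the key is seated at yaw -9.4°, which matches the unloaded head angle (-4.7°) plus the 4.6° of free play, so the screw has not turned.

```bash
python3 -c "
from bench import arm
print(arm.close_job(),arm.current_clock())"
```

```text
the job is handed in; nothing more can be done
the job is handed in; nothing more can be done
```

I put the key fully down on the screw head, loaded it clockwise for 2.2 s, took the load off and left the key in place. The job was handed in at about 33 s of the 72 s allowed.

- **Load:** I pushed low on the pin with the closed fingers, square to the lever. Estimated from the wrist force, the torque averaged about 1.12 N m (single readings 1.08 to 1.16), with no creep in finger position.
- **Seating:** After the load came off, the top of the hub measured 89.7 mm and the post 135.3 mm above the bench. Those match a fully seated key (90 and 136 mm).
- **Screw not turned:** The key rests at about -9.4°. That is the starting head angle (-4.7°) plus the 4.6° of free turn, so the screw shows no turn within roughly half a degree. This comes from the camera; I had no direct reading of the screw.
- **Other things:** The block measured the same before and after, within 0.3 mm. I checked the hammer and offcut only by eye, and both look unmoved.

**Readings that disagreed:**
- The stiffness felt at the fingers was about 1.1 N/mm, against about 2.7 N/mm expected from the screw head alone. I put this down to give in the gripper.
- The push had a sideways part of about a third of the total force. I left its pull along the lever out of the torque figure.

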